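Clear the catch tray and hold the discharge dial

TASK

Move both finished aluminium castings from the deburring machine's catch tray into the yellow tote. Only when the tray is empty, press the orange bar of the spring-return dial down past its first two clicks (black and yellow marks) to the third, the red mark, and keep holding it there, neither letting it spring back nor running on past the red mark: the job finishes while you are still holding the dial. Leave the other things on the bench where they are.

Things in the scene. Friction and masses are not known exactly. Their poses are not given: they have to be found in the camera images.
- casting_a: Finished aluminium handlebar riser (casting), mass about 0.13 kg, one of two alike, lying upright in the catch tray. Foot 66 (its x) x 32 (its y) x 14 mm high; a block 34 (x) x 32 (y) mm stands on the foot's middle up to 36 mm above the underside. Origin: centre of the underside; z up. Grip it across its y (32 mm).
- casting_b: The other casting, same shape and axes as casting_a.
- tote: Open yellow plastic tote, loose, 0.9 kg, outside 220 (its x) x 160 (its y) x 75 mm high, walls and floor 5 mm, empty at the start. Origin: centre of its underside, z up. It may stand to the robot's left or right of the machine.
- machine: Fixed barrel deburring machine. Origin: centre of its catch tray's underside, z up. Tray outside 210 (x) x 270 (y) mm, walls 4 thick and 25 high, floor 4 thick. On its +x side: a chute 130 wide, lower end at x 104, 48 high (lips to 60), climbing at 40 degrees to x 168, 102 high; then the blue barrel on its green frame, x 145 to 355, 300 wide, 200 high.
- stand: Fixed stand that carries the dial, across the machine from the tote. Origin: centre of its base plate's underside, z up; plate 200 (x) x 140 (y) x 8 mm. Grey housing: x 19 to 95, y 16 to 66, 130 high. White scale plate, 4 thick, in the plane y = 17, x -42 to 40, heights 55 to 133 mm, with marks black (first), yellow (second), red (third), each with a peg of 12, 26 and 40 mm towards +y.
- dial (a joint): Dial angle, rad, about a level axis along the stand's y: 0 at rest, its arm pointing to the stand's -x and 0.6 above level; grows as the bar is pressed down. Notches 0.33 (black), 0.67 (yellow), 1.00 (red, third; 0.87 to 1.14 counts). It can run on over a click at 1.17 to a stop at 1.35. A spring drives it back to 0 from anywhere; pressing takes 3 to 10 N, stepping up 3 N just past each notch.
- dial_hinge (a point): Fixed point on the dial's axis, 105 mm above the stand's underside, at x = 45 mm, y = -30 mm in the stand's frame. The black dial disc, radius 40 mm, lies at y -10 to 10 mm of the stand.
- dial_bar (a point): Middle of the orange press bar, moving with the dial 95 mm from dial_hinge. Bar: round, 18 mm diameter, parallel to the stand's y, from 30 mm on the -y side of this point to 36 mm on its +y side; 159 mm above the table at rest, 68 mm at the third notch. At angle q it is at dial_hinge + (-95 cos(0.6-q), 0, 95 sin(0.6-q)) mm in the stand's axes.
- spray_can: Bystander: metal spray can, 66 mm across, 190 mm high; origin at the centre of its underside.
- mug: Bystander: blue ceramic mug, 80 mm across, 90 mm high; origin at the centre of its underside.
- jar: Bystander: glass jar with steel lid, 64 mm across, 85 mm high; origin at the centre of its underside.
- wrench: Bystander: steel wrench 150 mm long lying along its x axis, between the robot and the tray.
- screwdriver: Bystander: screwdriver 180 mm long lying along its x axis, between the robot and the tray.
- sheave: Bystander: brass pulley wheel, 80 mm across, 30 mm high; origin at the centre of its underside.

How it is judged:
By the outcome, as a careful person would: the job done as asked, in the order asked, and still so for the second after the job is handed in, while the arm keeps its last pose, push and grip.
It also fails if it takes over 66 s, if anything falls off the work surface, if the arm or the gripper's body presses on something with over 40 N, if the wrist force passes 120 N, or if a joint passes its speed limit or range.

ROBOT

A 6-joint arm with a two-finger parallel gripper is mounted at the origin on the work surface. World frame = base frame: x ahead of the robot, y to its left, z up, the work surface at z = 0. Lengths are in m, angles in rad, forces in N, time in s.
With the tool pointing down it reaches from about 0.35 to 0.725 m from the base axis. Payload 6 kg.
Tool frame: the origin (TCP) lies at the very end of the fingers, on their centre line; the grasp point (between the pads) lies 19 mm behind it; z points along the fingers, y is the direction in which the jaws open and shut (so a half turn about z gives the same grasp; the last joint's range is limited). The gripper opens to 85 mm and grips with 20 to 120 N. Pads are 22 mm wide; open, the fingers measure 114 mm over their backs; the gripper's body (76 mm by 85 mm) begins 54 mm behind the grasp point. The pads swing forward as they close: fully open they stand 13 mm farther back than shut.
Start: joints at [1.511, 0.04, 0.085, 0, -1.615, -0.334], TCP at [0.23, 0.554, 0.231] pointing down, gripper open.
Joint ranges: [-2.56, 2.56], [-1.29, 2.01], [-1.08, 1.49], [-3.29, 1.98], [-2.81, -0.18], [-2.99, 2.99]. Speed limits (rad/s): [2.57, 2.57, 3.01, 3.14, 3.14, 3.14].

INTERFACE

Orientations are given as a unit quaternion [w, x, y, z].
In Python, from bench import r, cams gives the robot as it stands.
- The arm moves only by the tool drive_tool, never from a script. Its argument "moves" is a list of rows, each a list of 7 numbers: the shift along the tool's x, y, z in m, then the turn, a rotation vector about the tool's x, y, z in rad, then the opening, from 0 (shut) to 1 (fully open). A call has 1 to 20 rows; each row shifts and turns the commanded pose from where the row before left it, along the tool's axes as they then stand; what a row does not reach is not made up. A row lasts 1/12 s, in which the tool goes at most 41.7 mm and 7.16 degrees, less where a joint would pass 70% of its speed; a pose out of reach is approached as far as the arm can. A call with a gripper value outside its range is refused whole. The fingers move at their own pace and stop on an object; "force" is the grip in N (left out, the last holds). Time passes only in rows, so rows that do not move let the fingers close. It gives the time, the measured TCP pose, the force and the opening at its end, in the units of the state.
- r.read_state(): the state, without advancing time (a new reading comes with each control period).
- cams.snapshot(name): name is "scene" or "side" or "wrist"; returns (picture, depth): 420x560x3 uint8, red, green, blue; 420x560 float32, m along the optical axis (not along the pixel's ray), 0 where there is no reading.
- cams.calibration(name): a dict with "mtx" (3x3 intrinsics, pixels), "k1" (the pictures are not rectified: a ray, as slopes to the right and down, at radius r is drawn at 1 + k1 r^2 times it, then the intrinsics apply), "rvec" (rotation vector, rad) and "tvec" (3), from world to camera coordinates, as OpenCV has them. Camera axes: x right, y down, z forward; pixel columns grow to the right and rows downward; lengths in m; the calibration is good to about 2 mm. A picture is of the moment at which its call begins: read the wrist's pose just before it. calibration takes no time and is no camera call; for the wrist camera it gives the pose at the moment of the call.
- r.sign_off(): hands the job in, once; it reports no verdict.
The state is a dict: "t": time; "joint_positions": joint angles; "dq": joint speeds; "joint_efforts": joint torques, N m; "eef_pos": TCP position; "tcp_rot": TCP orientation; "contact_force": force on the tool from outside, world axes, zero at the start; "wrist_torque": the same for the moment, N m; "width": finger opening in m.
Only numpy, scipy, OpenCV 4.12 (cv2) and the standard library are available. Lean on these libraries where they do the work, as an engineer would, in place of code of your own. Each camera call takes 0.05 s, during which the arm holds its last target. There are 200 camera calls.

## Working session

There is one attempt and no reset: what is moved stays moved. The work goes in short steps, Python scripts to look and compute and a tool call to move; the robot and the scene stay as the last step left them, time stands still between calls to the robot, and variables do not carry over. Pictures are saved under pics/ and viewed, about 8 in all and at most 12, crops included, and the job is handed in when it is done.

Besides the shell and the picture viewer there is one more tool, called after "Emit:" by a JSON object that holds its "method" and its "body", one argument or row to a line. drive_tool: Moves the arm, as the interface text tells. Its arguments: {"type":"object","properties":{"moves":{"type":"array","items":{"type":"array","items":{"type":"number"}}},"force":{"type":"number"}},"required":["moves"]}

```bash
mkdir -p pics; ls; cat > h.py <<'E'
import numpy as np, cv2
from bench import r, cams
def save(n, fn):
    c=cams.calibration(n); p,d=cams.snapshot(n)
    cv2.imwrite(f'pics/{fn}.png', p[:,:,::-1]); np.savez(f'pics/{fn}.npz',p=p,d=d,**{k:np.array(v) for k,v in c.items()})
def world(fn,u,v,d=None,z=None):
    f=np.load(f'pics/{fn}.npz'); K=f['mtx']; k1=float(f['k1']); R=cv2.Rodrigues(f['rvec'].astype(float))[0]; t=f['tvec'].reshape(3)
    s=cv2.undistortPoints(np.array([[[u,v]]],float),K,np.array([k1,0,0,0.]))[0,0]
    ray=np.array([s[0],s[1],1])
    if z is not None:
        o=-R.T@t; w=R.T@ray; return o+w*(z-o[2])/w[2]
    if d is None: d=float(f['d'][int(round(v)),int(round(u))])
    return R.T@(ray*d-t)
def cloud(fn):
    f=np.load(f'pics/{fn}.npz'); K=f['mtx']; k1=float(f['k1']); R=cv2.Rodrigues(f['rvec'].astype(float))[0]; t=f['tvec'].reshape(3)
    d=f['d']; v,u=np.mgrid[:d.shape[0],:d.shape[1]]
    s=cv2.undistortPoints(np.stack([u,v],-1).reshape(-1,1,2).astype(float),K,np.array([k1,0,0,0.])).reshape(-1,2)
    q=np.c_[s,np.ones(len(s))]*d.reshape(-1,1)
    return ((q-t)@R).reshape(d.shape+(3,)), d>0, f['p']
E
python3 - <<'E'
from h import *
save('scene','s0'); save('side','d0')
print(r.read_state())
import cv2
E
```

```text
pics
{'t': 0.1, 'joint_positions': array([ 1.51070265e+00,  4.07411713e-02,  8.39208137e-02, -4.10779844e-04,
       -1.61547494e+00, -3.33690166e-01]), 'dq': array([ 0.00097608, -0.00014782,  0.0024455 ,  0.001762  ,  0.001413  ,
        0.00066516]), 'joint_efforts': array([-4.83449621e-03, -3.69346905e+01,  3.48281407e+01,  6.95181906e+00,
       -4.59205927e-03, -2.62666347e-06]), 'eef_pos': array([0.23003527, 0.55384195, 0.23038979]), 'tcp_rot': array([ 7.70464610e-04,  9.80680791e-01, -1.95613349e-01, -1.01066185e-04]), 'contact_force': array([0.30028731, 0.69564534, 0.32486678]), 'wrist_torque': array([-0.00370459,  0.02441658, -0.02113082]), 'width': 0.08553402094074992}
```

View pics/s0.png

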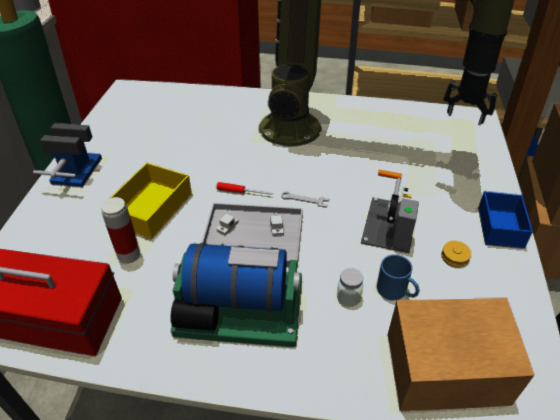

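View pics/d0.png

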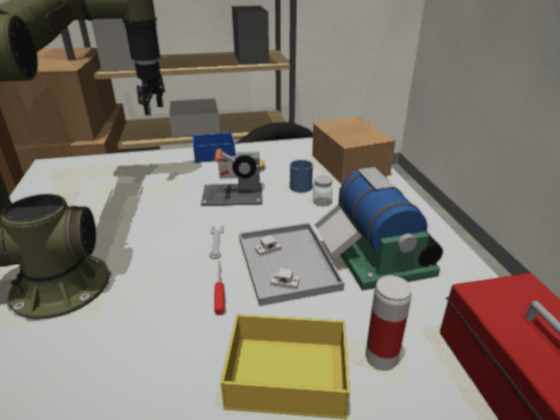

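The scene view faces the robot, with the tote at (152,198) on the robot's right, the castings at about (227,222) and (278,224) in the tray, and the dial stand at (392,215) on its left. The side view shows the castings at (268,245) and (285,277), the tote at (288,365) and the stand at (235,185).

```bash
python3 - <<'E'
from h import *
np.set_printoptions(precision=4,suppress=True)
def rect(P,n):
    c,s,a=cv2.minAreaRect((P[:,:2]*1000).astype(np.float32)); print(n,len(P),np.round(c,1),np.round(s,1),round(a,1),'z',np.percentile(P[:,2],[2,50,98]))
for n in ('s0','d0'):
    X,ok,p=cloud(n); hsv=cv2.cvtColor(p,cv2.COLOR_RGB2HSV)
    print(n)
    a,b=((227,222),(278,224)) if n=='s0' else ((285,277),(268,245))
    for q in (a,b): print('px',q,X[q[1],q[0]])
    for q in (a,b):
        c=X[q[1],q[0]]
        near=ok&(np.hypot(X[...,0]-c[0],X[...,1]-c[1])<.05)
        rect(X[near&(X[...,2]>.034)&(X[...,2]<.046)],'top'); rect(X[near&(X[...,2]>.010)&(X[...,2]<.046)],'all')
    H,S,V=hsv[...,0],hsv[...,1],hsv[...,2]
    m=ok&(H>22)&(H<33)&(S>150)&(X[...,0]<.8)&(X[...,1]<-.1)
    rect(X[m&(X[...,2]>.068)&(X[...,2]<.08)],'tote rim')
    m=ok&(H>4)&(H<16)&(S>180)&(X[...,1]>.1)&(X[...,2]>.1)&(X[...,0]<.8)
    rect(X[m],'bar')
    if n=='s0': u0,v0,u1,v1=355,190,425,255
    else: u0,v0,u1,v1=195,140,275,212
    k=np.zeros_like(ok);k[v0:v1,u0:u1]=1
    rect(X[k&ok&(X[...,2]>.004)&(X[...,2]<.012)],'plate')
    rect(X[k&ok&(X[...,2]>.125)&(X[...,2]<.134)],'housing top')
    m=ok&(abs(X[...,0]-.55)<.2)&(abs(X[...,1])<.22)
    rect(X[m&(X[...,2]>.021)&(X[...,2]<.029)],'tray rim')
s=cv2.imread('pics/s0.png'); d=cv2.imread('pics/d0.png')
A=cv2.resize(s[165:255,340:430],(400,400),interpolation=3); B=cv2.resize(s[200:245,205:295],(400,200),interpolation=3)
C=cv2.resize(d[140:212,195:275],(400,360),interpolation=3); D=cv2.resize(d[225:300,235:335],(400,300)[:2],interpolation=3)
o=np.zeros((600,800,3),np.uint8); o[:400,:400]=A; o[400:600,:400]=B; o[:300,400:]=cv2.resize(C,(400,300)); o[300:,400:]=D
cv2.imwrite('pics/crop0.png',o)
E
```

```text
s0
px (227, 222) [ 0.5549 -0.0995  0.0415]
px (278, 224) [0.5391 0.0445 0.039 ]
top 109 [ 541.2 -105. ] [35.6 36.3] 67.9 z [0.0343 0.0397 0.0446]
all 269 [ 540.  -101.8] [36.  72.3] 54.6 z [0.0107 0.0267 0.0437]
top 108 [522.2  36.2] [40.8 32. ] 15.9 z [0.0347 0.04   0.0447]
all 232 [534.8  38.3] [57.  74.1] 83.4 z [0.0107 0.0312 0.0441]
tote rim 407 [ 490.2 -358.2] [163.5 223.7] 73.8 z [0.0682 0.0729 0.0788]
bar 2152 [-161.   724.7] [ 497.  1346.4] 74.8 z [0.1057 0.2316 0.4049]
plate 1393 [437.2 371.8] [296.3 221.9] 2.8 z [0.0041 0.0081 0.0117]
housing top 392 [499.1 384.6] [ 77.8 121.2] 82.0 z [0.1255 0.1305 0.1337]
tray rim 520 [556.8 -20.7] [401.4 282.1] 4.2 z [0.0211 0.0248 0.0287]
d0
px (285, 277) [ 0.537  -0.122   0.0335]
px (268, 245) [0.5202 0.0175 0.0292]
top 110 [ 538.9 -109.4] [33.5 33.5] 66.7 z [0.0341 0.036  0.0385]
all 464 [ 536.9 -127.3] [84.1 67.4] 83.6 z [0.0107 0.0199 0.0373]
top 100 [522.9  33.6] [34.8 33.7] 15.1 z [0.0346 0.0379 0.0404]
all 292 [521.6  32.9] [65.9 34.1] 14.0 z [0.0107 0.0236 0.0399]
tote rim 255 [ 488.8 -363.1] [157.8 211.9] 74.1 z [0.068  0.0696 0.0729]
bar 3 [416.9 305.2] [7.3 2.9] 89.8 z [0.1549 0.1598 0.1614]
plate 1128 [473.1 513.9] [252.6 476.9] 1.6 z [0.0042 0.0067 0.0105]
housing top 191 [494.7 385.2] [ 84.4 123.3] 78.2 z [0.1253 0.1289 0.1334]
tray rim 1058 [556.6 -31.5] [386.4 286.5] 1.5 z [0.0211 0.0245 0.0283]
```

View pics/crop0.png

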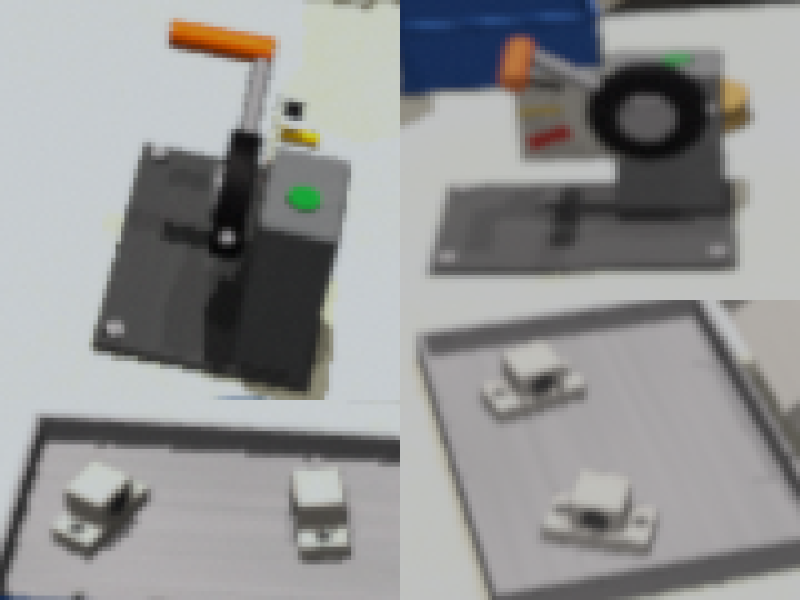

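```bash
python3 - <<'E'
from h import *
np.set_printoptions(precision=4,suppress=True)
pts=[('s0',372.6,197.6,-100,-70),('s0',361.4,243.3,100,-70),('s0',409.3,252.3,100,70),
('d0',204.6,184.9,-100,70),('d0',201,205.3,-100,-70),('d0',262,204.3,100,-70)]
W=np.array([world(n,u,v,z=.008)[:2] for n,u,v,_,_ in pts]); L=np.array([p[3:] for p in pts])/1000
def fit(W,L):
    a=W-W.mean(0);b=L-L.mean(0); th=np.arctan2((b[:,0]*a[:,1]-b[:,1]*a[:,0]).sum(),(a*b).sum())
    R=np.array([[np.cos(th),-np.sin(th)],[np.sin(th),np.cos(th)]]); t=W.mean(0)-R@L.mean(0); return th,t,W-(L@R.T+t),R
for i in (slice(0,3),slice(3,6),slice(0,6)):
    th,t,e,R=fit(W[i],L[i]); print(np.degrees(th),t,e.ravel())
for q in (0,.33,.67,1.0):
  print(q,t+R@np.array([.045-.095*np.cos(.6-q),-.043]),.105+.095*np.sin(.6-q)+.009)
# bar ends seen in scene: crop(172,35),(270,45)
for u,v in ((340+172/4.444,165+35/4.444),(340+272/4.444,165+47/4.444)): print('bar end',world('s0',u,v,z=.159))
print('pred ends',t+R@[-.0334,-.06],t+R@[-.0334,.006])
print('tote corners',[world('s0',u,v,z=.075)[:2] for u,v in ((112,190),(150,166),(190,185),(153,216))])
for n,u,v in (('s0',117,208),('s0',350,275),('s0',395,265),): print(n,u,v,world(n,u,v))
print('tray',[world('s0',u,v,z=.025)[:2] for u,v in ((208,206),(302,208))],[world('d0',u,v,z=.025)[:2] for u,v in ((240,234),(307,227),(338,291),(262,297))])
E
```

```text
-7.933179110021057 [0.459  0.3657] [ 0.      0.0011  0.0019  0.0013 -0.002  -0.0025]
-9.077016200003307 [0.4585 0.3478] [-0.0009 -0.0016  0.0034  0.0016 -0.0025 -0.0001]
-7.299163641864422 [0.4583 0.3571] [ 0.0001  0.0109  0.0017  0.0089 -0.0007  0.0049  0.0019 -0.0082  0.0019
 -0.0044 -0.0049 -0.0122]
0 [0.4197 0.3187] 0.16764103497252836
0.33 [0.4067 0.3204] 0.13933948648543895
0.67 [0.4035 0.3208] 0.10735542950293438
1.0 [0.4107 0.3199] 0.0770052574806782
bar end [0.4162 0.3118 0.159 ]
bar end [0.4184 0.375  0.159 ]
pred ends [0.4176 0.3019] [0.426  0.3673]
tote corners [array([ 0.506 , -0.4615]), array([ 0.3795, -0.3861]), array([ 0.4507, -0.2345]), array([ 0.5952, -0.3002])]
s0 117 208 [ 0.6972 -0.338   0.1942]
s0 350 275 [0.7362 0.2548 0.0863]
s0 395 265 [0.6573 0.3712 0.0518]
tray [array([ 0.4805, -0.1765]), array([0.4481, 0.102 ])] [array([0.4533, 0.0892]), array([0.6455, 0.0851]), array([ 0.6496, -0.1847]), array([ 0.4732, -0.169 ])]
```

Emit:
{"method": "drive_tool", "body": {
  "moves": [
    [0.027, 0.0245, 0, 0, 0, 0, 0.65],
    [0.027, 0.0245, 0, 0, 0, 0, 0.65],
    [0.027, 0.0245, 0, 0, 0, 0, 0.65],
    [0.027, 0.0245, 0, 0, 0, 0, 0.65],
    [0.027, 0.0245, 0, 0, 0, 0, 0.65],
    [0.027, 0.0245, 0, 0, 0, 0, 0.65],
    [0.027, 0.0245, 0, 0, 0, 0, 0.65],
    [0.027, 0.0245, 0, 0, 0, 0, 0.65],
    [0.027, 0.0245, 0, 0, 0, 0, 0.65],
    [0.027, 0.0245, 0, 0, 0, 0, 0.65],
    [0.027, 0.0245, 0, 0, 0, 0, 0.65],
    [0.027, 0.0245, 0, 0, 0, 0, 0.65],
    [0.027, 0.0245, 0, 0, 0, 0, 0.65],
    [0.027, 0.0245, 0, 0, 0, 0, 0.65],
    [0.027, 0.0245, 0, 0, 0, 0, 0.65],
    [0.027, 0.0245, 0, 0, 0, 0, 0.65],
    [0.027, 0.0245, 0, 0, 0, 0, 0.65],
    [0.027, 0.0245, 0, 0, 0, 0, 0.65],
    [0.027, 0.0245, 0, 0, 0, 0, 0.65],
    [0.027, 0.0245, 0, 0, 0, 0, 0.65]
  ]
}}

```text
t: 1.77
eef_pos: [0.5411, -0.1075, 0.2309]
tcp_rot: [-0.0, 0.981, -0.196, -0.0]
contact_force: [0.3, 1.7, 1.0]
width: 0.0553
```

```bash
python3 - <<'E'
from h import *
print(r.read_state()['eef_pos'],r.read_state()['tcp_rot'],r.read_state()['joint_positions'])
save('wrist','w1')
E
```

```text
[ 0.54112485 -0.10751771  0.23089474] [-2.42659580e-06  9.80663049e-01 -1.95703641e-01 -2.63152340e-04] [ 1.67897903e-01 -8.78716374e-02 -4.16538987e-02 -1.92545246e-04
 -1.61750399e+00  1.00893964e+00]
```

View pics/w1.png

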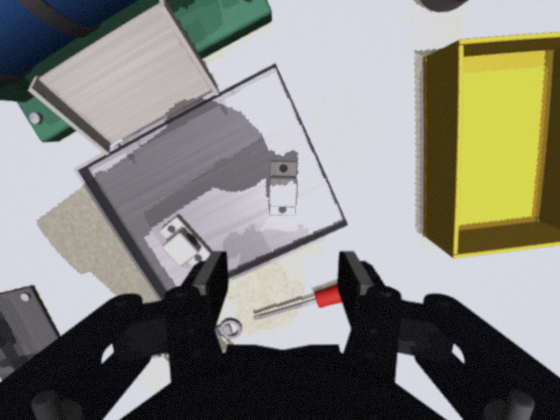

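The wrist view shows casting a upright at (283,188), aligned with the jaws, and casting b at (183,243). The tote is on the right.

```bash
python3 - <<'E'
from h import *
np.set_printoptions(precision=4,suppress=True)
X,ok,p=cloud('w1')
for q in ((284,191),(183,243)):
    c=X[q[1],q[0]]; near=ok&(np.hypot(X[...,0]-c[0],X[...,1]-c[1])<.045)
    for lo,hi in ((.035,.046),(.013,.046)):
        P=X[near&(X[...,2]>lo)&(X[...,2]<hi)]; print(c,cv2.minAreaRect((P[:,:2]*1000).astype(np.float32)),np.median(P[:,2]))
o=cv2.imread('pics/w1.png'); cv2.imwrite('pics/w1c.png',cv2.resize(o[140:280,150:310],(800,700)[:2],interpolation=3)[:600])
E
```

```text
[ 0.5398 -0.1094  0.0404] ((539.0534057617188, -107.91487121582031), (31.91167449951172, 33.52470397949219), 66.7589340209961) 0.040669447940092286
[ 0.5398 -0.1094  0.0404] ((538.6950073242188, -107.50958251953125), (32.34092712402344, 66.09605407714844), 65.47285461425781) 0.03933181140321535
[0.528  0.0259 0.0407] ((522.2109375, 33.88275909423828), (33.901058197021484, 31.448579788208008), 12.757266998291016) 0.0405898509185419
[0.528  0.0259 0.0407] ((522.42578125, 34.23591613769531), (64.64283752441406, 32.73084259033203), 15.386822700500488) 0.032593819850812056
```

View pics/w1c.png

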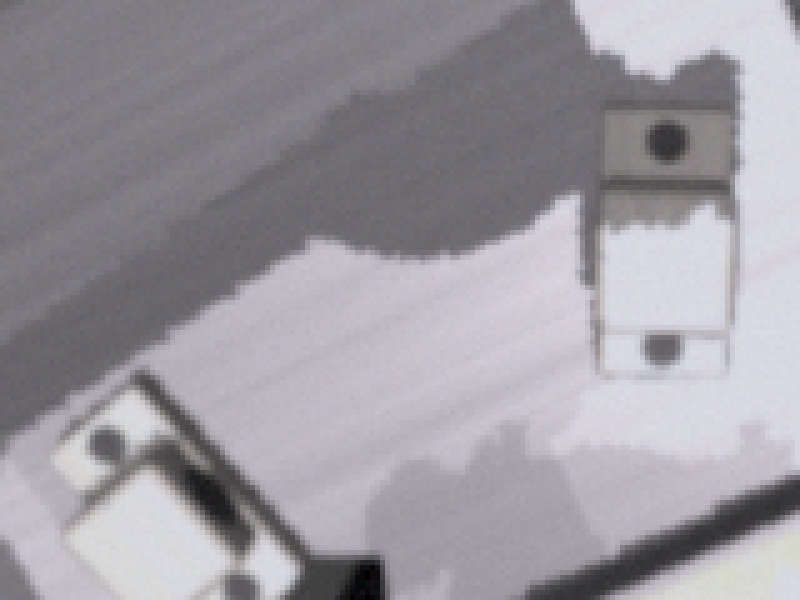

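The enlarged crop confirms both are upright. Casting a's foot is parallel to the jaws' x, and casting b is turned about 38° from it.

Emit:
{"method": "drive_tool", "body": {
  "moves": [
    [-0.002, 0.001, 0.025, 0, 0, 0.015, 0.65],
    [0, 0, 0.03, 0, 0, 0, 0.65],
    [0, 0, 0.03, 0, 0, 0, 0.65],
    [0, 0, 0.03, 0, 0, 0, 0.65],
    [0, 0, 0.03, 0, 0, 0, 0.65],
    [0, 0, 0.03, 0, 0, 0, 0.65],
    [0, 0, 0.02, 0, 0, 0, 0.65],
    [0, 0, 0.014, 0, 0, 0, 0.65],
    [0, 0, 0.008, 0, 0, 0, 0.65],
    [0, 0, 0, 0, 0, 0, 0.65],
    [0, 0, 0, 0, 0, 0, 0.2],
    [0, 0, 0, 0, 0, 0, 0.2],
    [0, 0, 0, 0, 0, 0, 0.2],
    [0, 0, 0, 0, 0, 0, 0.2],
    [0, 0, 0, 0, 0, 0, 0.2],
    [0, 0, 0, 0, 0, 0, 0.2],
    [0, 0, 0, 0, 0, 0, 0.2],
    [0, 0, 0, 0, 0, 0, 0.2]
  ],
  "force": 45
}}

```text
t: 3.32
eef_pos: [0.5396, -0.1057, 0.0159]
tcp_rot: [-0.0, 0.979, -0.203, 0.001]
contact_force: [0.0, 0.3, 6.2]
width: 0.0313
```

Emit:
{"method": "drive_tool", "body": {
  "moves": [
    [0, 0, -0.02, 0, 0, 0, 0.2],
    [0, 0, -0.03, 0, 0, 0, 0.2],
    [0, 0, -0.03, 0, 0, 0, 0.2],
    [0, 0, -0.03, 0, 0, 0, 0.2],
    [0, 0, -0.02, 0, 0, 0, 0.2],
    [0.011, 0.0276, 0, 0, 0, 0, 0.2],
    [0.011, 0.0276, 0, 0, 0, 0, 0.2],
    [0.011, 0.0276, 0, 0, 0, 0, 0.2],
    [0.011, 0.0276, 0, 0, 0, 0, 0.2],
    [0.011, 0.0276, 0, 0, 0, 0, 0.2],
    [0.011, 0.0276, 0, 0, 0, 0, 0.2],
    [0.011, 0.0276, 0, 0, 0, 0, 0.2],
    [0.011, 0.0276, 0, 0, 0, 0, 0.2],
    [0.011, 0.0276, 0, 0, 0, 0, 0.2],
    [0, 0, 0, 0, 0, -0.065, 0.2],
    [0, 0, 0, 0, 0, -0.065, 0.2],
    [0, 0, 0, 0, 0, 0, 0.2]
  ]
}}

```text
t: 4.73
eef_pos: [0.5301, -0.3735, 0.1431]
tcp_rot: [-0.0, 0.99, -0.138, -0.001]
contact_force: [0.1, 0.6, -2.0]
width: 0.0313
```

```bash
python3 - <<'E'
from h import *
save('wrist','w2')
X,ok,p=cloud('w2'); hsv=cv2.cvtColor(p,cv2.COLOR_RGB2HSV)
m=ok&(hsv[...,0]>22)&(hsv[...,0]<33)&(hsv[...,1]>120)&(X[...,2]>.069)&(X[...,2]<.08)
print(cv2.minAreaRect((X[m][:,:2]*1000).astype(np.float32)))
E
```

```text
((531.7905883789062, -373.76824951171875), (159.2572784423828, 130.83023071289062), 74.4066390991211)
```

View pics/w2.png

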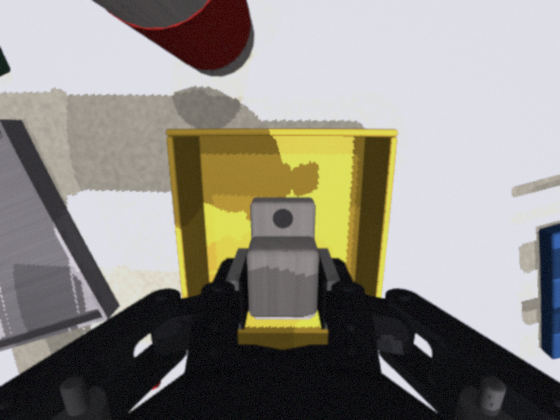

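Casting a is held and centred over the tote at (283,260), with the tote's far rim at row 132. I'll lower it and release.

Emit:
{"method": "drive_tool", "body": {
  "moves": [
    [0, 0, 0.025, 0, 0, 0, 0.2],
    [0, 0, 0.03, 0, 0, 0, 0.2],
    [0, 0, 0.03, 0, 0, 0, 0.2],
    [0, 0, 0.02, 0, 0, 0, 0.2],
    [0, 0, 0.012, 0, 0, 0, 0.2],
    [0, 0, 0.008, 0, 0, 0, 0.2],
    [0, 0, 0, 0, 0, 0, 0.2],
    [0, 0, 0, 0, 0, 0, 0.65],
    [0, 0, 0, 0, 0, 0, 0.65],
    [0, 0, 0, 0, 0, 0, 0.65],
    [0, 0, 0, 0, 0, 0, 0.65],
    [0, 0, -0.015, 0, 0, 0, 0.65],
    [0, 0, -0.025, 0, 0, 0, 0.65],
    [0, 0, -0.03, 0, 0, 0, 0.65],
    [0, 0, -0.03, 0, 0, 0, 0.65],
    [0, 0, -0.03, 0, 0, 0, 0.65],
    [0, 0, 0, 0, 0, 0, 0.65]
  ]
}}

```text
t: 6.2
eef_pos: [0.533, -0.3751, 0.1586]
tcp_rot: [0.003, 0.99, -0.139, 0.006]
contact_force: [0.0, -0.2, 2.7]
width: 0.0559
```

Emit:
{"method": "drive_tool", "body": {
  "moves": [
    [-0.0103, -0.0325, 0, 0, 0, 0, 0.65],
    [-0.0103, -0.0325, 0, 0, 0, 0, 0.65],
    [-0.0103, -0.0325, 0, 0, 0, 0, 0.65],
    [-0.0103, -0.0325, 0, 0, 0, 0, 0.65],
    [-0.0103, -0.0325, 0, 0, 0, 0, 0.65],
    [-0.0103, -0.0325, 0, 0, 0, 0, 0.65],
    [-0.0103, -0.0325, 0, 0, 0, 0, 0.65],
    [-0.0103, -0.0325, 0, 0, 0, 0, 0.65],
    [-0.0103, -0.0325, 0, 0, 0, 0, 0.65],
    [-0.0103, -0.0325, 0, 0, 0, 0, 0.65],
    [-0.0103, -0.0325, 0, 0, 0, 0, 0.65],
    [-0.0103, -0.0325, 0, 0, 0, 0, 0.65],
    [0, 0, 0, 0, 0, -0.108, 0.65],
    [0, 0, 0, 0, 0, -0.108, 0.65],
    [0, 0, 0, 0, 0, -0.108, 0.65],
    [0, 0, 0, 0, 0, -0.108, 0.65],
    [0, 0, 0, 0, 0, -0.108, 0.65],
    [0, 0, 0, 0, 0, 0, 0.65]
  ]
}}

```text
t: 7.7
eef_pos: [0.5194, 0.036, 0.1498]
tcp_rot: [-0.0, 0.991, 0.132, 0.001]
contact_force: [-0.7, 0.6, -0.1]
width: 0.0556
```

Emit:
{"method": "drive_tool", "body": {
  "moves": [
    [0.0023, 0.0025, 0.02, 0, 0, 0, 0.65],
    [0, 0, 0.03, 0, 0, 0, 0.65],
    [0, 0, 0.03, 0, 0, 0, 0.65],
    [0, 0, 0.025, 0, 0, 0, 0.65],
    [0, 0, 0.015, 0, 0, 0, 0.65],
    [0, 0, 0.01, 0, 0, 0, 0.65],
    [0, 0, 0.005, 0, 0, 0, 0.65],
    [0, 0, 0, 0, 0, 0, 0.65],
    [0, 0, 0, 0, 0, 0, 0.2],
    [0, 0, 0, 0, 0, 0, 0.2],
    [0, 0, 0, 0, 0, 0, 0.2],
    [0, 0, 0, 0, 0, 0, 0.2],
    [0, 0, 0, 0, 0, 0, 0.2],
    [0, 0, 0, 0, 0, 0, 0.2],
    [0, 0, 0, 0, 0, 0, 0.2]
  ]
}}

```text
t: 8.95
eef_pos: [0.5232, 0.0344, 0.016]
tcp_rot: [-0.0, 0.991, 0.13, 0.001]
contact_force: [-0.4, 0.9, 6.0]
width: 0.031
```

Emit:
{"method": "drive_tool", "body": {
  "moves": [
    [0, 0, -0.02, 0, 0, 0, 0.2],
    [0, 0, -0.03, 0, 0, 0, 0.2],
    [0, 0, -0.03, 0, 0, 0, 0.2],
    [0, 0, -0.03, 0, 0, 0, 0.2],
    [0, 0, -0.03, 0, 0, 0, 0.2],
    [-0.0151, 0.0288, 0, 0, 0, 0, 0.2],
    [-0.0151, 0.0288, 0, 0, 0, 0, 0.2],
    [-0.0151, 0.0288, 0, 0, 0, 0, 0.2],
    [-0.0151, 0.0288, 0, 0, 0, 0, 0.2],
    [-0.0151, 0.0288, 0, 0, 0, 0, 0.2],
    [-0.0151, 0.0288, 0, 0, 0, 0, 0.2],
    [-0.0151, 0.0288, 0, 0, 0, 0, 0.2],
    [-0.0151, 0.0288, 0, 0, 0, 0, 0.2],
    [-0.0151, 0.0288, 0, 0, 0, 0, 0.2],
    [-0.0151, 0.0288, 0, 0, 0, 0, 0.2],
    [-0.0151, 0.0288, 0, 0, 0, 0, 0.2],
    [-0.0151, 0.0288, 0, 0, 0, 0, 0.2]
  ]
}}

```text
t: 10.37
eef_pos: [0.4355, -0.3479, 0.154]
tcp_rot: [-0.0, 0.991, 0.13, -0.0]
contact_force: [1.0, -0.0, -1.0]
width: 0.0312
```

Emit:
{"method": "drive_tool", "body": {
  "moves": [
    [0, 0, 0, 0, 0, 0.108, 0.2],
    [0, 0, 0, 0, 0, 0.108, 0.2],
    [0, 0, 0, 0, 0, 0.108, 0.2],
    [0, 0, 0, 0, 0, 0.108, 0.2],
    [0, 0, 0, 0, 0, 0.108, 0.2],
    [0, 0, 0, 0, 0, 0, 0.2],
    [0, 0, 0, 0, 0, 0, 0.2]
  ]
}}

```text
t: 10.95
eef_pos: [0.4361, -0.3465, 0.154]
tcp_rot: [-0.0, 0.991, -0.137, -0.0]
contact_force: [-1.1, -0.3, -1.3]
width: 0.0312
```

```bash
python3 - <<'E'
from h import *
save('wrist','w3')
E
```

```text
(no output)
```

View pics/w3.png

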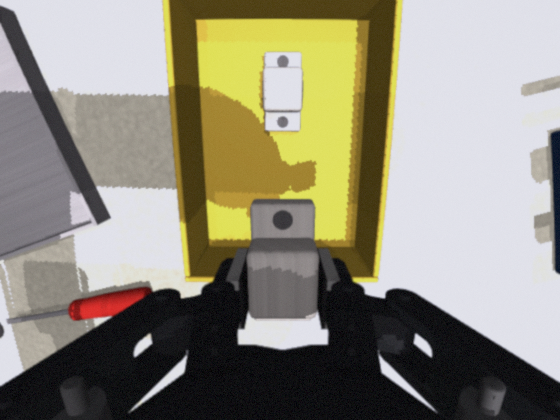

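Casting a stands in the tote at (282,90). Casting b is held at (283,260), inside the near rim (row 278) by my calculation. I'll lower it and release.

Emit:
{"method": "drive_tool", "body": {
  "moves": [
    [0.005, 0, 0.02, 0, 0, 0, 0.2],
    [0, 0, 0.03, 0, 0, 0, 0.2],
    [0, 0, 0.03, 0, 0, 0, 0.2],
    [0, 0, 0.025, 0, 0, 0, 0.2],
    [0, 0, 0.014, 0, 0, 0, 0.2],
    [0, 0, 0.01, 0, 0, 0, 0.2],
    [0, 0, 0.005, 0, 0, 0, 0.2],
    [0, 0, 0, 0, 0, 0, 0.2],
    [0, 0, 0, 0, 0, 0, 0.65],
    [0, 0, 0, 0, 0, 0, 0.65],
    [0, 0, 0, 0, 0, 0, 0.65],
    [0, 0, 0, 0, 0, 0, 0.65],
    [0, 0, -0.015, 0, 0, 0, 0.65],
    [0, 0, -0.025, 0, 0, 0, 0.65],
    [0, 0, -0.035, 0, 0, 0, 0.65],
    [0, 0, -0.035, 0, 0, 0, 0.65],
    [0, 0, -0.035, 0, 0, 0, 0.65],
    [0, 0, -0.035, 0, 0, 0, 0.65],
    [0, 0, -0.035, 0, 0, 0, 0.65],
    [0, 0, 0, 0, 0, 0, 0.65]
  ]
}}

```text
t: 12.67
eef_pos: [0.4426, -0.3499, 0.245]
tcp_rot: [0.003, 0.99, -0.139, 0.006]
contact_force: [0.3, 0.4, 1.6]
width: 0.0556
```

Emit:
{"method": "drive_tool", "body": {
  "moves": [
    [-0.0138, -0.0322, 0, 0, 0, 0, 0.65],
    [-0.0138, -0.0322, 0, 0, 0, 0, 0.65],
    [-0.0138, -0.0322, 0, 0, 0, 0, 0],
    [-0.0138, -0.0322, 0, 0, 0, 0, 0],
    [-0.0138, -0.0322, 0, 0, 0, 0, 0],
    [-0.0138, -0.0322, 0, 0, 0, 0, 0],
    [-0.0138, -0.0322, 0, 0, 0, 0, 0],
    [-0.0138, -0.0322, 0, 0, 0, 0, 0],
    [-0.0138, -0.0322, 0, 0, 0, 0, 0],
    [-0.0138, -0.0322, 0, 0, 0, 0, 0],
    [-0.0138, -0.0322, 0, 0, 0, 0, 0],
    [-0.0138, -0.0322, 0, 0, 0, 0, 0],
    [-0.0138, -0.0322, 0, 0, 0, 0, 0],
    [-0.0138, -0.0322, 0, 0, 0, 0, 0],
    [-0.0138, -0.0322, 0, 0, 0, 0, 0],
    [-0.0138, -0.0322, 0, 0, 0, 0, 0],
    [-0.0138, -0.0322, 0, 0, 0, 0, 0],
    [-0.0138, -0.0322, 0, 0, 0, 0, 0],
    [-0.0138, -0.0322, 0, 0, 0, 0, 0],
    [0, 0, 0, 0, 0, -0.12, 0]
  ]
}}

```text
t: 14.33
eef_pos: [0.3561, 0.3164, 0.2339]
tcp_rot: [0.0, 0.997, -0.078, -0.001]
contact_force: [0.4, -0.9, -1.2]
width: 0.0002
```

```bash
python3 - <<'E'
from h import *
save('wrist','w4'); save('scene','s4')
w=cv2.imread('pics/w4.png'); s=cv2.imread('pics/s4.png')
o=np.zeros((600,800,3),np.uint8); o[:420,:560]=w; o[420:,:400]=cv2.resize(s[155:255,105:305],(400,200),interpolation=3)[:180]; cv2.imwrite('pics/v4.png',o)
E
```

```text
(no output)
```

View pics/v4.png

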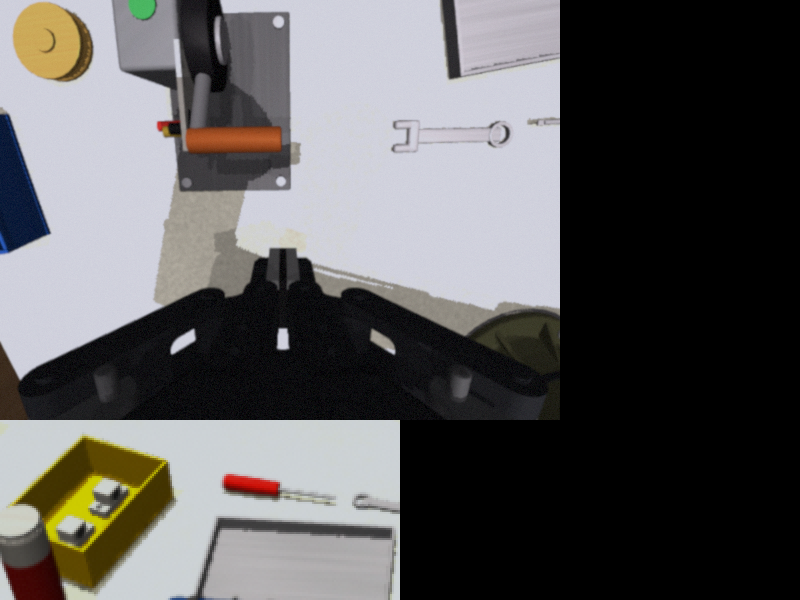

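Both castings stand in the tote and the tray is empty. The bar spans (187,140) to (282,140) in the wrist view, and the plate corners are at (291,12), (290,190) and (181,190).

```bash
python3 - <<'E'
from h import *
np.set_printoptions(precision=4,suppress=True)
X,ok,p=cloud('w4'); hsv=cv2.cvtColor(p,cv2.COLOR_RGB2HSV)
k=np.zeros_like(ok);k[120:158,183:286]=1
m=ok&k&(hsv[...,0]<16)&(hsv[...,1]>150)&(X[...,2]>.14)
P=X[m]; c,s,a=cv2.minAreaRect((P[:,:2]*1000).astype(np.float32)); print('bar',c,s,a,np.percentile(P[:,2],[5,50,98]))
W=[world('w4',u,v,z=.008)[:2] for u,v in ((291,12),(290.5,190),(181,190))]; print(W)
a=np.array(W); L=np.array([[.1,-.07],[-.1,-.07],[-.1,.07]])
A=a-a.mean(0);B=L-L.mean(0);th=np.arctan2((B[:,0]*A[:,1]-B[:,1]*A[:,0]).sum(),(A*B).sum()); R=np.array([[np.cos(th),-np.sin(th)],[np.sin(th),np.cos(th)]]);t=a.mean(0)-R@L.mean(0)
print(np.degrees(th),t,a-(L@R.T+t),'bar centre pred',t+R@[-.0334,-.027])
for q in (0,.2,.33,.5,.67,.85,1.0): print(q,t+R@np.array([.045-.095*np.cos(.6-q),-.042]),.105+.095*np.sin(.6-q)+.009)
print(r.read_state()['eef_pos'],r.read_state()['contact_force'])
E
```

```text
bar (420.425537109375, 339.8821105957031) (64.4197769165039, 17.292194366455078) 80.71178436279297 [0.163  0.167  0.1691]
[array([0.5447, 0.2763]), array([0.3478, 0.307 ]), array([0.3696, 0.4427])]
-8.756396133886321 [0.4572 0.36  ] [[-0.0007  0.0007]
 [ 0.0001  0.001 ]
 [ 0.0006 -0.0017]] bar centre pred [0.42   0.3384]
0 [0.4178 0.3236] 0.16764103497252836
0.2 [0.4088 0.3249] 0.1509947425193218
0.33 [0.4048 0.3256] 0.13933948648543895
0.5 [0.4018 0.326 ] 0.12348417458144866
0.67 [0.4016 0.326 ] 0.10735542950293438
0.85 [0.4043 0.3256] 0.09049662387082032
1.0 [0.4088 0.3249] 0.0770052574806782
[0.357  0.3133 0.235 ] [ 1.0465 -0.628  -0.0933]
```

Emit:
{"method": "drive_tool", "body": {
  "moves": [
    [0.019, -0.0068, 0, 0, 0, 0, 0],
    [0.019, -0.0068, 0, 0, 0, 0, 0],
    [0.017, -0.0068, 0.015, 0, 0, 0, 0],
    [0, 0, 0.02, 0, 0, 0, 0],
    [0, 0, 0.014, 0, 0, 0, 0],
    [0, 0, 0, 0, 0, 0, 0]
  ]
}}

```text
t: 14.93
eef_pos: [0.4144, 0.322, 0.1831]
tcp_rot: [0.002, 0.997, -0.082, -0.002]
contact_force: [-0.4, -0.3, -0.3]
width: 0.0001
```

Emit:
{"method": "drive_tool", "body": {
  "moves": [
    [0, 0, 0.01, 0, 0, 0, 0],
    [-0.002, 0, 0.008, 0, 0, 0, 0],
    [-0.003, 0, 0.008, 0, 0, 0, 0],
    [-0.002, 0, 0.008, 0, 0, 0, 0],
    [-0.002, 0, 0.008, 0, 0, 0, 0],
    [-0.002, 0, 0.008, 0, 0, 0, 0],
    [-0.001, 0, 0.008, 0, 0, 0, 0],
    [-0.001, 0, 0.008, 0, 0, 0, 0],
    [0, 0, 0.005, 0, 0, 0, 0],
    [0, 0, 0, 0, 0, 0, 0]
  ]
}}

```text
t: 15.77
eef_pos: [0.4016, 0.3266, 0.1158]
tcp_rot: [-0.001, 0.997, -0.079, 0.0]
contact_force: [-1.5, 1.1, 2.5]
width: 0.0001
```

Emit:
{"method": "drive_tool", "body": {
  "moves": [
    [0, 0, 0.006, 0, 0, 0, 0],
    [0, 0, 0.006, 0, 0, 0, 0],
    [0.001, 0, 0.006, 0, 0, 0, 0],
    [0.001, 0, 0.006, 0, 0, 0, 0],
    [0.002, 0, 0.006, 0, 0, 0, 0],
    [0.002, 0, 0.005, 0, 0, 0, 0],
    [0.001, 0, 0.003, 0, 0, 0, 0],
    [0, 0, 0, 0, 0, 0, 0],
    [0, 0, 0, 0, 0, 0, 0],
    [0, 0, 0, 0, 0, 0, 0]
  ]
}}

```text
t: 16.6
eef_pos: [0.4091, 0.3255, 0.0787]
tcp_rot: [-0.001, 0.997, -0.079, 0.0]
contact_force: [-3.7, 1.1, 5.7]
width: -0.0
```

```bash
python3 - <<'E'
from h import *
save('side','d5'); save('scene','s5'); 
s=r.read_state(); print(s['eef_pos'],s['contact_force'],s['dq'])
save('wrist','w5')
d=cv2.imread('pics/d5.png'); s=cv2.imread('pics/s5.png'); w=cv2.imread('pics/w5.png')
o=np.zeros((600,800,3),np.uint8); o[:300,:400]=cv2.resize(d[137:212,190:290],(400,300),interpolation=3); o[:300,400:]=cv2.resize(s[165:240,345:445],(400,300),interpolation=3)
o[300:,:400]=cv2.resize(w,(400,300)); o[300:,400:]=cv2.resize(s,(400,300)); cv2.imwrite('pics/v5.png',o)
E
```

```text
[0.40907084 0.32555035 0.07869719] [-3.58089426  1.72654446  5.34092044] [ 0.0021446   0.00213238  0.00071597  0.00085857 -0.0005123   0.00104425]
```

View pics/v5.png

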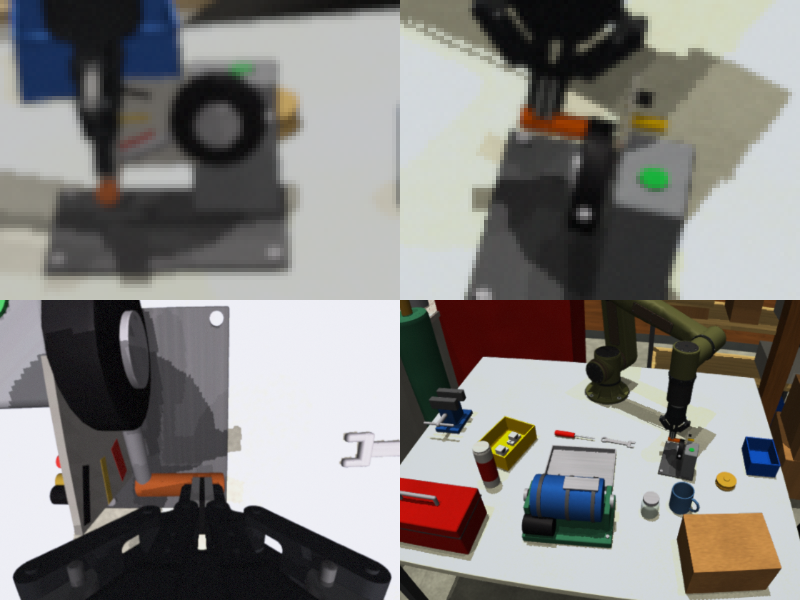

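The bar is under the fingertips and held down near the red mark. I'll check its height by depth.

```bash
python3 - <<'E'
from h import *
np.set_printoptions(precision=4,suppress=True)
for n,(v0,v1,u0,u1) in (('w5',(225,290,180,320)),('s5',(185,205,365,410)),('d5',(175,195,205,230))):
    X,ok,p=cloud(n); h=cv2.cvtColor(p,cv2.COLOR_RGB2HSV); k=np.zeros_like(ok);k[v0:v1,u0:u1]=1
    m=ok&k&(h[...,0]<14)&(h[...,1]>150)&(np.hypot(X[...,0]-.41,X[...,1]-.34)<.05); P=X[m]
    print(n,len(P),np.percentile(P,[5,50,95],axis=0).ravel())
E
```

```text
w5 2384 [0.4079 0.3113 0.0715 0.4153 0.3484 0.0778 0.4206 0.3697 0.0799]
s5 75 [0.4068 0.314  0.0693 0.4146 0.3374 0.0763 0.4203 0.3567 0.0812]
d5 17 [0.4023 0.3066 0.0623 0.408  0.3097 0.0691 0.412  0.3138 0.0744]
```

```bash
python3 - <<'E'
from bench import r
s=r.read_state(); print(s['t'],s['eef_pos'],s['contact_force']); print(r.sign_off())
E
```

```text
16.75 [0.40906002 0.32554694 0.07870211] [-4.47052099  1.65671709  6.2618601 ]
the job is handed in; nothing more can be done
None
```

Both castings are standing upright in the yellow tote, and the tray was empty before I touched the dial. I then pressed the orange bar down past black and yellow to the red mark. I handed the job in at 16.75 s with the fingertips still holding it there.

- **Dial:** the bar's top measured about 78 mm above the table by wrist camera depth, which puts the dial at about 0.98 rad (0.87 to 1.14 counts). The arm was still, and the wrist sensor read about 6 N upwards from the bar.
- **Other objects:** the last overview picture shows nothing else on the bench visibly moved.
- **Disagreement:** early on, the side camera placed the dial stand about 18 mm away from where the scene camera did. I re-measured it close up with the wrist camera and used that position. The final bar heights from the three cameras agreed to within their noise.

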